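Turn over a solder pallet, set it on the conveyor and load it from the parts carousel

ROBOT

A 6-joint arm with a two-finger parallel gripper is mounted at the origin on the work surface. World frame = base frame: x ahead of the robot, y to its left, z up, the work surface at z = 0. Lengths are in m, angles in rad, forces in N, time in s.
With the tool pointing down it reaches from about 0.275 to 0.975 m from the base axis. Payload 8.4 kg.
Tool frame: the origin (TCP) lies between the finger pads; the fingertips stand env.tips_ahead ahead of it and the grasp point (between the pads) lies 11 mm behind it (env.tips_ahead is the distance from the TCP to the fingertips, in m); z points along the fingers, y is the line along which they close (so a half turn about z gives the same grasp; the last joint's range is limited). The gripper opens to 92 mm and grips with 3 to 60 N. Pads are 20 mm wide; open, the fingers measure 128 mm over their backs; the gripper's body (75 mm by 189 mm) begins 69 mm behind the grasp point.
Start: joints at [1.221, 0.353, 1.633, -0, 1.155, -0.002], TCP at [0.213, 0.588, 0.223] pointing down, gripper open.
Joint ranges: [-2.63, 2.63], [-0.92, 2.1], [0.06, 2.66], [-1.3, 4.44], [0, 2.69], [-3.02, 3.02]. Speed limits (rad/s): [2.22, 2.22, 2.79, 3.14, 3.14, 3.14].

INTERFACE

Orientations are given as a rotation vector (axis times angle).
In Python, from bench import env gives the robot as it stands. Calls block until the motion is done:
- env.goto(position, orientation): joint-space move of the TCP to a pose.
- env.servo_line(position, rotation=None, max_speed=0.15): straight line of the TCP; rotation=None keeps the orientation; max_speed is the mean speed in m/s.
- env.move_j(angles): joint-space move.
- env.command_gripper(opening, grasp_force=None): finger opening in m; grasp_force is the grip in N (None keeps the last); returns when the fingers have stopped.
- env.wait(seconds).
- env.ik(position, orientation): joint angles nearest the present ones, or None.
- env.capture(name): name is "scene" or "top" or "wrist"; returns (picture, depth): 384x512x3 uint8, blue, green, red; 384x512 float32, m along the optical axis (not along the pixel's ray), 0 where there is no reading.
- env.get_calibration(name): a dict with "mtx" (3x3 intrinsics, pixels), "rvec" (rotation vector, rad) and "tvec" (3), from world to camera coordinates, as OpenCV has them. Camera axes: x right, y down, z forward; pixel columns grow to the right and rows downward; lengths in m; the calibration is good to about 2 mm. A picture is of the moment at which its call begins: read the wrist's pose just before it. get_calibration takes no time and is no camera call; for the wrist camera it gives the pose at the moment of the call.
A pose or a line that the arm cannot do raises env.Unreachable and nothing moves.
- env.finish_job(): hands the job in; it is judged then, once.
Trained networks look in the newest picture that a camera, given by its name, has taken for a name from the list of things; names that differ only in an ending like _2 or _b are one class to them, and where a whole thing is asked for, a point or a joint stands for the part that bears it (a point fixed in the world has none). Each returns a list of dicts, best first, with "score" (0 to 1); they miss things now and then, are a little off and sometimes report something else, mostly with a low value. They report only what shows in the picture. A call takes as long as a camera call.
- env.trace(camera, query): "mask" (384x512 bool, what is visible of it) and "extent" ([left, top, right, bottom] in pixels, round what is visible of it).
Readings, each from a call of its own:
- env.get_time(): time.
- env.get_joint_positions(): joint angles.
- env.get_qvel(): joint speeds.
- env.get_joint_torque(): joint torques, N m.
- env.get_eef_pos(): TCP position.
- env.get_tool_rot(): TCP orientation.
- env.get_wrist_force(): force on the tool from outside, world axes, zero at the start.
- env.get_torque(): the same for the moment, N m.
- env.get_opening(): finger opening in m.
- env.get_finger_force(): force on a finger pad.
Only numpy, scipy, OpenCV 4.12 (cv2) and the standard library are available. Lean on these libraries where they do the work, as an engineer would, in place of code of your own. Each camera call takes 0.05 s, during which the arm holds its last target. There are 200 camera calls.

TASK

The solder pallet lies upside down on the bench beside the conveyor, too wide to grip: turn it over (lever it up against the side of the conveyor and lower it over, without letting it slam down) and lay it ribs up, still empty, squarely across the two conveyor rails between their guide strips. Then take every power module out of the parts carousel, turning it to bring each one to the window in its cover, and set them upright in the pallet, each in the middle of a bay of its own and lengthwise along the ribs. Leave the paste jar, the white bottle and the green bin where they stand.

Things in the scene. Friction and masses are not known exactly. Their poses are not given: they have to be found in the camera images.
- conveyor: Link conveyor, fixed, 500 mm long along its x, which points away from the robot within 0.05 rad (it runs on into a tunnel as mere scenery). Origin on the bench (z = 0) under the middle of its centre line; y points across it, to the left. Each rail: an aluminium base beam 38 mm wide, 26 mm high; on its inner part a black guide strip 8 mm wide up to z = 57 mm; inside that a steel ledge.
- rails (a point): Middle of the conveyor's centre line at the height of the ledges' tops (45 mm above the bench). Each steel ledge is 14 mm wide, from 50 to 64 mm either side of the centre line, where the guide strip stands (12 mm higher than the ledge). The pallet, 120 mm across, lies on both ledges with 4 mm of play each side.
- wall (a point): Middle of the upright outer face of the right-hand base beam, 102 mm right of the centre line, 26 mm high: the wall to lever the pallet against. The guide strip's face stands 30 mm farther back and reaches z = 57 mm.
- pallet: Loose solder pallet, about 0.45 kg: dark plate 220 mm (x) by 120 mm (y) by 6 mm. One face has four tan ribs along y, 84 mm long, 10 mm wide, 16 mm high, centred at x = -99, -33, 33, 99 mm; the bays between them are 56 mm wide. Origin: centre, in the plane of the rib tips; z points from there to the plate (16 to 22 mm). z is up at the start (ribs down on the bench) and must point down at the end.
- right_edge (a point): Middle of the pallet's long edge at its y = -60 mm, half way through the plate. At the start it is the right-hand edge, 16 mm clear of the bench (the ribs end 18 mm short of it), so a fingertip fits beneath it; the left edge starts 28 to 54 mm short of the wall (at its middle), parallel to it within 0.2 rad.
- pallet_center (a point): Centre of the rib-side face of the plate (16 mm from the pallet's origin along its z; 6 mm above what the pallet lies on when it is ribs up); axes as the pallet's. Right way up, the pallet can be lifted by an inner rib, gripped across from above.
- bay0 (a point): Centre of a bay's floor, on the rib-side face of the pallet at its x = -66 mm; axes as the pallet's. It faces up once the pallet is turned over; a module's origin goes here.
- bay1 (a point): Centre of a bay's floor, on the rib-side face of the pallet at its x = 0 mm; axes as the pallet's. It faces up once the pallet is turned over; a module's origin goes here.
- bay2 (a point): Centre of a bay's floor, on the rib-side face of the pallet at its x = 66 mm; axes as the pallet's. It faces up once the pallet is turned over; a module's origin goes here.
- dispenser: Housing of the rotary parts dispenser, fixed: grey base plate 280 by 280 mm, 10 mm high, and a clear flat cover of the same size at z = 71 to 75 mm on four corner posts. Origin on the bench at the middle, on the carousel's axis; x points away from the window in the cover, which faces roughly the robot.
- window (a point): Middle of the cover's window, on its x axis 80 mm in front of the carousel's axis, level with the cover's top: a cut-out edged in yellow, 124 mm wide (62 mm either side), open at the front and reaching back to 25 mm in front of the axis. Only the pocket below it can be picked from.
- carousel (a joint): Angle of the carousel (blue turntable of radius 130 mm with four pockets at right angles) about the dispenser's vertical axis, rad, counterclockwise from above, 0 at the start of every run whatever its start yaw; turns freely either way (12 rad) and stays where it is left (friction 0.06 N m).
- knob (a point): Middle of the carousel's knob, on the axis above the cover, 96 mm above the bench: a black bar 52 mm long along this point's x, 14 mm wide, from z = 84 to 108 mm; grip it across from above and turn. The point turns with the carousel.
- pocket0 (a point): Centre of the floor of pocket 0, 80 mm from the axis, 0 degrees counterclockwise from the knob bar's x; 20 mm above the bench. The pocket is 46 mm wide and 86 mm long (along the radius), with walls 14 mm high.
- pocket1 (a point): Centre of the floor of pocket 1, 80 mm from the axis, 90 degrees counterclockwise from the knob bar's x; 20 mm above the bench. The pocket is 46 mm wide and 86 mm long (along the radius), with walls 14 mm high.
- pocket2 (a point): Centre of the floor of pocket 2, 80 mm from the axis, 180 degrees counterclockwise from the knob bar's x; 20 mm above the bench. The pocket is 46 mm wide and 86 mm long (along the radius), with walls 14 mm high.
- pocket3 (a point): Centre of the floor of pocket 3, 80 mm from the axis, 270 degrees counterclockwise from the knob bar's x; 20 mm above the bench. The pocket is 46 mm wide and 86 mm long (along the radius), with walls 14 mm high.
- module0: Power module, loose, about 0.14 kg: 76 mm long (x), 36 mm wide (y), 40 mm high (z up): orange body on a green board with an aluminium finned top. Origin: centre of its underside. At the start it lies in pocket 0, lengthwise along the radius; absent in some runs. Take it by its long sides from above; nothing tells its two ends apart. All modules are alike.
- module1: Power module, loose, about 0.14 kg: 76 mm long (x), 36 mm wide (y), 40 mm high (z up): orange body on a green board with an aluminium finned top. Origin: centre of its underside. At the start it lies in pocket 1, lengthwise along the radius; absent in some runs. Take it by its long sides from above; nothing tells its two ends apart. All modules are alike.
- module2: Power module, loose, about 0.14 kg: 76 mm long (x), 36 mm wide (y), 40 mm high (z up): orange body on a green board with an aluminium finned top. Origin: centre of its underside. At the start it lies in pocket 2, lengthwise along the radius; absent in some runs. Take it by its long sides from above; nothing tells its two ends apart. All modules are alike.
- module3: Power module, loose, about 0.14 kg: 76 mm long (x), 36 mm wide (y), 40 mm high (z up): orange body on a green board with an aluminium finned top. Origin: centre of its underside. At the start it lies in pocket 3, lengthwise along the radius; absent in some runs. Take it by its long sides from above; nothing tells its two ends apart. All modules are alike.
- paste_jar: Bystander: jar of solder paste, 64 mm across, 75 mm high, origin under its middle. Leave alone.
- alcohol: Bystander: white bottle with a red cap, 60 mm across, 150 mm high, origin under its middle. Leave alone.
- green_bin: Bystander: open green parts bin 80 x 110 x 60 mm, origin under its middle. Leave alone.

How it is judged:
By the outcome, as a careful person would: the job done as asked, in the order asked, and still so for the second after the job is handed in, with the robot touching nothing.
Of module0, module1, module2, module3 only 2 to 3 are there at a start; the rules pass over those that are not, and their reading is None.
At some moment in a run one of module0, module1, module2, module3 may be knocked a few centimetres aside while the robot is not near it.
It also fails if it takes over 210 s, if anything falls off the work surface, if the arm or the gripper's body presses on something with over 40 N, if the wrist force passes 120 N, or if a joint passes its speed limit or range.

## Working session

There is one attempt and no reset: what is moved stays moved. The work goes in short steps, each a Python script; the robot and the scene stay as the last script left them, time stands still between calls to the robot, and variables do not carry over. Pictures are saved under pics/ and viewed, at most 21 in all, crops included, and the job is handed in when it is done.

```bash
ls; mkdir -p pics; python3 - <<'E'
from bench import env
import cv2,numpy as np
print(env.tips_ahead,env.get_time(),env.get_tool_rot(),env.get_eef_pos())
ims=[]
for c in("scene","top"):
    im,d=env.capture(c); cv2.imwrite(f"pics/{c}0.png",im); np.save(f"/tmp/{c}d.npy",d); ims.append(im)
    k=env.get_calibration(c); print(c,k)
cv2.imwrite("pics/a.png",cv2.resize(np.vstack(ims),(800*3//4,0) if 0 else (448,672))[:,:]) if 0 else None
E
```

```text
bench.py
pics
0.008 0.0 [-5.43538330e-01 -3.09397388e+00  2.06681466e-03] [0.21287257 0.58714169 0.2218918 ]
scene {'mtx': array([[357.61076562,   0.        , 260.38439324],
       [  0.        , 357.61076562, 194.15475117],
       [  0.        ,   0.        ,   1.        ]]), 'rvec': array([ 1.25003361,  2.14736857, -1.05767034]), 'tvec': array([ 0.29279479, -0.1869924 ,  1.60770807])}
top {'mtx': array([[419.58661485,   0.        , 253.19155285],
       [  0.        , 419.58661485, 185.80288352],
       [  0.        ,   0.        ,   1.        ]]), 'rvec': array([ 2.11646395, -2.13433533,  0.23186362]), 'tvec': array([-0.03381282,  0.53502049,  1.23579451])}
```

View pics/top0.png

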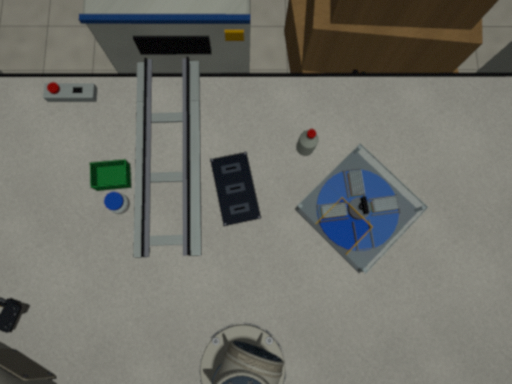

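View pics/scene0.png

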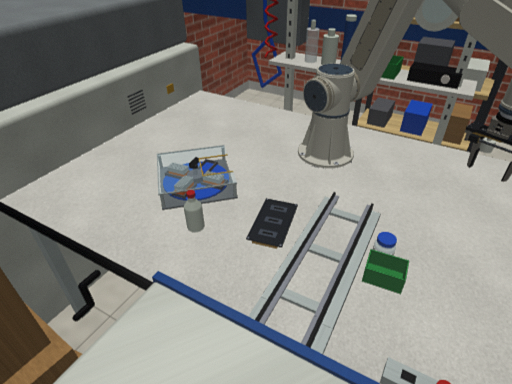

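The top view shows the conveyor (135–200, 60–256), the pallet at about (235,188), the dispenser at about (362,208) with three modules visible (left, top and right pockets), the knob at (363,205), and the window facing lower left. The bottle is at (310,140). The jar and bin are left of the conveyor.

```bash
cat > h.py <<'E'
from bench import env
import cv2,numpy as np
from scipy.spatial.transform import Rotation as R
def cal(c):
    k=env.get_calibration(c); return k["mtx"],cv2.Rodrigues(k["rvec"])[0],k["tvec"]
def rays(c,uv,z,k=None):
    "pixels (N,2) -> world points on plane z"
    M,Rm,t=k or cal(c); uv=np.atleast_2d(uv).astype(float)
    d=np.c_[uv,np.ones(len(uv))]@np.linalg.inv(M).T@Rm; o=-Rm.T@t
    return o+d*((z-o[2])/d[:,2])[:,None]
def proj(c,P,k=None):
    M,Rm,t=k or cal(c); q=(np.atleast_2d(P)@Rm.T+t)@M.T; return q[:,:2]/q[:,2:]
def cloud(c,d,k=None):
    M,Rm,t=k or cal(c); v,u=np.mgrid[:384,:512]
    p=np.stack([u,v,np.ones_like(u)],-1)@np.linalg.inv(M).T*d[...,None]
    return (p-t)@Rm
def best(c,q,n=0):
    r=env.trace(c,q); return r[n] if len(r)>n else None
def rect(xy):
    "min area rect -> centre, long-side angle in (-pi/2,pi/2], sizes long,short"
    (cx,cy),(w,h),a=cv2.minAreaRect((xy*1000).astype(np.float32)); a=np.deg2rad(a)
    if w<h: w,h,a=h,w,a+np.pi/2
    a=(a+np.pi/2)%np.pi-np.pi/2
    return np.array([cx,cy])/1000,a,w,h
def down(yaw):
    "tool z down, tool y (closing line) at world yaw"
    y=np.array([np.cos(yaw),np.sin(yaw),0]); z=np.array([0,0,-1.]); x=np.cross(y,z)
    return R.from_matrix(np.c_[x,y,z]).as_rotvec()
E
python3 - <<'E'
from h import *
im,d=env.capture("top"); P=cloud("top",d)
for q,z in(("pallet",.022),("conveyor",.026),("dispenser",.075),("knob",.108),("carousel",.03),("module0",.06),("alcohol",.1),("paste_jar",.075),("green_bin",.06)):
    for r in env.trace("top",q)[:5]:
        v,u=np.nonzero(r["mask"]); w=rays("top",np.c_[u,v],z)[:,:2]
        print(q,round(r["score"],2),len(u),np.round(rect(w)[0],4),np.round(rect(w)[1:],3),"zmed",np.round(np.median(P[r["mask"]],0),3), r["extent"])
E
```

```text
pallet 0.82 2506 [0.5352 0.0177] [2.00000e-01 2.18307e+02 1.18312e+02] zmed [0.533 0.018 0.023] [212.3, 150.1, 260.8, 227.1]
dispenser 0.73 7638 [ 0.4632 -0.3616] [ -0.8   299.182 283.995] zmed [ 0.476 -0.378  0.076] [295.3, 140.9, 427.7, 274.9]
knob 0.64 1438 [ 0.4239 -0.3171] [ -0.81  163.037 120.421] zmed [ 0.413 -0.33   0.022] [321.3, 196.9, 372.8, 253.0]
knob 0.62 440 [0.4779 0.3591] [ 0.802 76.376 57.927] zmed [0.484 0.371 0.073] [102.5, 193.4, 129.0, 215.8]
knob 0.34 1142 [0.5617 0.3835] [ -1.521 117.272  89.503] zmed [0.584 0.412 0.016] [92.1, 159.0, 128.9, 191.1]
module0 0.56 216 [ 0.4551 -0.2838] [-1.379 71.376 38.653] zmed [ 0.454 -0.294  0.056] [326.4, 204.0, 344.4, 218.4]
alcohol 0.57 459 [ 0.6623 -0.2023] [-0.482 89.575 58.27 ] zmed [ 0.661 -0.202  0.1  ] [296.4, 129.8, 317.6, 154.5]
paste_jar 0.88 451 [0.4826 0.3686] [ 0.802 80.64  59.482] zmed [0.484 0.371 0.073] [103.6, 192.4, 130.9, 215.4]
green_bin 0.78 1179 [0.571  0.3986] [ -1.505 121.695  96.015] zmed [0.582 0.412 0.015] [90.8, 159.5, 128.6, 190.6]
green_bin 0.53 7626 [0.6428 0.2263] [2.20000e-02 6.42471e+02 2.04046e+02] zmed [0.604 0.211 0.029] [133.6, 56.1, 201.1, 255.7]
```

```bash
cat >> h.py <<'E'
def conv(P):
    "fit the two guide strips (z~57) in a cloud -> centre-line point at x=.55, yaw"
    q=P.reshape(-1,3); q=q[(q[:,2]>.051)&(q[:,2]<.063)&(q[:,1]>.06)&(q[:,1]<.36)&(q[:,0]>.33)&(q[:,0]<.85)]
    a=0.02
    for _ in range(5):
        r=q[:,1]-np.tan(a)*(q[:,0]-.55); m=np.median(r[np.abs(r-r.mean())<.09]) if 0 else (np.percentile(r,5)+np.percentile(r,95))/2
        s=np.sign(r-m); k=np.abs(np.abs(r-m)-.068)<.012
        A=np.c_[q[k,0]-.55,np.ones(k.sum()),s[k]]
        sol=np.linalg.lstsq(A,q[k,1],rcond=None)[0]; a=np.arctan(sol[0])
    return sol[1],a,sol[2],k.sum()
E
python3 - <<'E'
from h import *
im,d=env.capture("top"); P=cloud("top",d); print("top conv",conv(P))
env.goto([.50,.06,.48],down(np.pi/2)); print(env.get_time(),env.get_joint_positions())
k=cal("wrist"); im,d=env.capture("wrist"); P=cloud("wrist",d,k)
print("cam",-k[1].T@k[2], k[1][2])
print("wrist conv",conv(P)); cv2.imwrite("pics/w1.png",im)
r=best("wrist","pallet")
if r:
    v,u=np.nonzero(r["mask"]); w=rays("wrist",np.c_[u,v],.022,k)[:,:2]; print("pallet",r["score"],rect(w),r["extent"])
E
```

```text
top conv (np.float64(0.08859048124411581), np.float64(0.022285507544160445), np.float64(-0.08859048124411582), np.int64(3))
2.975 [ 1.17397957e-01  1.24424226e-02  1.50299899e+00  1.49901717e-04
  1.62675080e+00 -1.45399855e+00]
cam [0.42050004 0.0607912  0.64216466] [ 2.79075834e-01 -7.04665783e-04 -9.60268807e-01]
wrist conv (np.float64(0.0), np.float64(0.0), np.float64(0.0), np.int64(0))
pallet 0.61 (array([0.53516248, 0.01967904]), np.float64(0.20352952301675664), 220.36126708984375, 120.94385528564453) [193.2, 101.6, 273.8, 215.9]
```

View pics/w1.png

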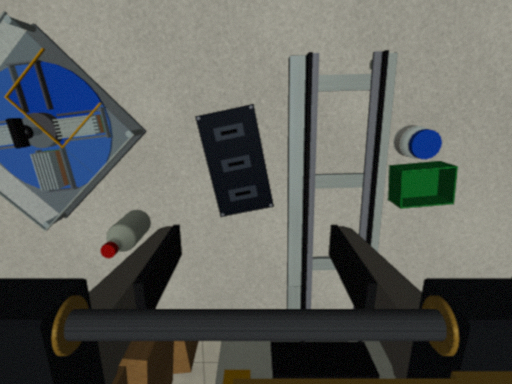

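The wrist view shows the pallet cleanly (corners about (197,117), (253,105), (272,206), (219,216)), the conveyor at columns 290–395 and the modules in the dispenser at upper left. Next I fit the conveyor on a rectified view.

```bash
python3 - <<'E'
from h import *
env.wait(.3)
out={}
for c,f in(("wrist",None),("top",None)):
    k=cal(c); im,d=env.capture(c); g=cv2.cvtColor(im,6).astype(np.float32)
    xs=np.arange(.44,.62,.003); ys=np.arange(.05,.32,.0005)
    for z in (.057,.026):
        bestv=None
        for a in np.arange(-.06,.061,.004):
            X=xs[:,None]+0*ys; Y=ys+np.tan(a)*(xs[:,None]-.53)
            uv=proj(c,np.c_[X.ravel(),Y.ravel(),np.full(X.size,z)],k).astype(np.float32).reshape(*X.shape,2)
            pr=cv2.remap(g,uv[...,0],uv[...,1],1).mean(0); s=(np.diff(pr)**2).sum()
            if bestv is None or s>bestv[0]: bestv=(s,a,pr)
        _,a,pr=bestv; dp=np.diff(cv2.GaussianBlur(pr[:,None],(1,5),0)[:,0])
        pk=[(round(ys[i],4),round(float(dp[i]),1)) for i in range(1,len(dp)-1) if abs(dp[i])>2 and abs(dp[i])>=abs(dp[i-1]) and abs(dp[i])>abs(dp[i+1])]
        print(c,z,"yaw",round(a,3),pk)
E
```

```text
wrist 0.057 yaw 0.028 [(np.float64(0.0675), 2.1), (np.float64(0.0725), 2.2), (np.float64(0.0765), 2.0), (np.float64(0.078), 2.1), (np.float64(0.08), 2.2), (np.float64(0.0855), 2.3), (np.float64(0.087), 2.4), (np.float64(0.089), 2.4), (np.float64(0.124), -7.8), (np.float64(0.1275), 6.5), (np.float64(0.1555), -12.7), (np.float64(0.1675), 9.0), (np.float64(0.179), 5.3), (np.float64(0.2745), -8.8), (np.float64(0.279), 2.9), (np.float64(0.2915), -8.6), (np.float64(0.303), 12.8)]
wrist 0.026 yaw 0.028 [(np.float64(0.0675), 2.0), (np.float64(0.073), 2.3), (np.float64(0.075), 2.0), (np.float64(0.077), 2.1), (np.float64(0.0785), 2.0), (np.float64(0.0805), 2.2), (np.float64(0.0825), 2.1), (np.float64(0.0845), 2.0), (np.float64(0.0865), 2.1), (np.float64(0.0885), 2.1), (np.float64(0.0905), 2.3), (np.float64(0.127), -7.6), (np.float64(0.131), 6.3), (np.float64(0.1605), -12.2), (np.float64(0.173), 8.6), (np.float64(0.185), 5.0), (np.float64(0.286), -8.3), (np.float64(0.2905), 2.8), (np.float64(0.304), -8.3), (np.float64(0.3155), 12.2)]
top 0.057 yaw 0.024 [(np.float64(0.1215), -2.8), (np.float64(0.1275), 2.2), (np.float64(0.156), -7.0), (np.float64(0.1655), 5.0), (np.float64(0.178), 2.2), (np.float64(0.226), -2.1), (np.float64(0.229), -2.0), (np.float64(0.2685), 2.1), (np.float64(0.2715), 2.1)]
top 0.026 yaw 0.024 [(np.float64(0.0805), 2.0), (np.float64(0.1245), -2.8), (np.float64(0.1305), 2.2), (np.float64(0.16), -7.1), (np.float64(0.1695), 5.2), (np.float64(0.182), 2.2), (np.float64(0.2315), -2.1), (np.float64(0.235), -2.0), (np.float64(0.275), 2.1), (np.float64(0.2785), 2.1)]
```

```bash
cat >> h.py <<'E'
W=np.array([.53,.1295]); CY=.026   # wall point, conveyor yaw
def sec(X,s,z): # section coords -> world (X along conveyor from W, s right of the wall)
    return np.array([W[0]+X*np.cos(CY)+s*np.sin(CY),W[1]+X*np.sin(CY)-s*np.cos(CY),z])
def tool(tip,phi,yaw=CY):
    "pose with mid-fingertip point 'tip' (world), tilt phi towards left, closing line in the section plane"
    l=np.array([-np.sin(yaw),np.cos(yaw),0]); k=np.array([0,0,1.])
    t=l*np.sin(phi)-k*np.cos(phi); c=l*np.cos(phi)+k*np.sin(phi)
    return tip-env.tips_ahead*t, R.from_matrix(np.c_[np.cross(c,t),c,t]).as_rotvec(),t,c
def toolB(X,s,z,phi,o,yaw=CY):
    "pose with inner tip corner of lower/right finger at section point"
    c=tool(np.zeros(3),phi,yaw)[3]
    return tool(sec(X,s,z)+o/2*c,phi,yaw)[:2]
def edge(th): # right lower corner of plate with left edge on the wall
    s=.120*np.cos(th)+.006*np.sin(th); z=.102*np.sin(th)+.016*np.cos(th) if th<.7266 else .120*np.sin(th)
    return np.array([s,z])
def leanpose(zb=.001,g=.012,lift=0,al=np.deg2rad(45.94),X=0):
    u=np.array([-np.cos(al),np.sin(al)]); n=np.array([np.sin(al),np.cos(al)])
    b=np.array([0,.026])-(.026-zb)/np.sin(al)*u; C=b+(.120-g)*u+(.003+lift)*n
    return tool(sec(X,*C),-(np.pi/2-al))[:2]
E
python3 - <<'E'
from h import *
f=np.deg2rad(35); X=.015
def s2(p): # world->section
    d=np.array(p)-W; return d[0]*np.cos(CY)+d[1]*np.sin(CY), d[0]*np.sin(CY)-d[1]*np.cos(CY)
print("pallet edge mid in section",s2([.547,-.0393]),"left",s2([.523,.0783]))
for n,p in (("start",toolB(X,.21,.0125,f,.04,.2035)),("wall",toolB(X,.118,.0125,f,.04)),("up48",toolB(X,*edge(.84),f,.04)),
   ("vert",tool(sec(X,0,.2),0)[:2]),("m20",tool(sec(X,-.03,.2),-.4)[:2]),("lean",leanpose(X=X)),
   ("rib",tool(sec(0,.03,.05),.8)[:2])):
    j=env.ik(*p); print(n,np.round(p[0],3),None if j is None else np.round(j,2))
for al in (.6,.8):  # rib grip: closing along conveyor, tool normal to plate
  for sg in(1,-1):
    l=np.array([-np.sin(CY),np.cos(CY),0]);t=l*np.sin(al)-np.array([0,0,np.cos(al)]);y=sg*np.array([np.cos(CY),np.sin(CY),0])
    j=env.ik(sec(-.02,0,.06),R.from_matrix(np.c_[np.cross(y,t),y,t]).as_rotvec()); print("rib",al,sg,None if j is None else np.round(j,2))
E
```

```text
pallet edge mid in section (np.float64(0.012605948778437855), np.float64(0.16918489901700862)) left (np.float64(-0.00832868415648431), np.float64(0.05100071587950044))
start [ 0.548 -0.068  0.031] [-0.43  0.7   1.73  0.53  1.16 -2.52]
wall [0.548 0.024 0.031] [-0.31  0.63  1.88  0.7   0.99 -2.41]
up48 [0.547 0.057 0.107] [-0.26  0.5   1.88  0.68  1.07 -2.28]
vert [0.545 0.13  0.208] [ 0.23  0.27  1.79  0.    1.09 -1.37]
m20 [0.544 0.163 0.207] [ 0.5   0.38  1.69 -0.37  1.28 -0.95]
lean [0.544 0.184 0.086] [ 0.67  0.71  1.62 -0.6   1.37 -0.63]
rib [0.531 0.094 0.056] [-0.29  0.65  1.92  0.88  1.09 -2.52]
rib 0.6 1 [-0.14  0.52  2.01  0.79  0.9  -0.76]
rib 0.6 -1 [-0.14  0.52  2.01  0.79  0.9   2.39]
rib 0.8 1 [-0.24  0.61  1.99  0.93  1.05 -0.96]
rib 0.8 -1 [-0.24  0.61  1.99  0.93  1.05  2.18]
```

```bash
python3 - <<'E'
from h import *
f=np.deg2rad(35); o=.04; z=.0125
env.command_gripper(o,60)
p,r=toolB(.017,.215,.12,f,o,.2035); env.goto(p,r)
p,r=toolB(.017,.200,z,f,o,.2035); env.servo_line(p,r)
F0=env.get_wrist_force(); print(env.get_eef_pos()-p,F0)
for s,y in((.172,.2035),(.155,.17),(.140,.12),(.128,.07),(.1215,.026),(.1185,.026)):
    p,r=toolB(.0145,s,z,f,o,y); env.servo_line(p,r,.05); print(s,np.round(env.get_wrist_force()-F0,1))
print(env.get_time(),env.get_opening())
im,d=env.capture("top"); cv2.imwrite("pics/t2.png",cv2.resize(im[120:260,120:300],None,fx=4,fy=4))
r=best("top","pallet")
if r:
    v,u=np.nonzero(r["mask"]); print(rect(rays("top",np.c_[u,v],.022)[:,:2]))
E
```

```text
[ 0.0006282  -0.00015443  0.00074109] [-0.16853827  0.64289537  0.36626072]
0.172 [ 0.1 -0.2 -1.1]
0.155 [ 0.1 -0.8 -0. ]
0.14 [ 0.2 -1.3  0.4]
0.128 [-1.3 -2.5 -1.8]
0.1215 [-0.  -2.3 -1.8]
0.1185 [-2.6 -5.3 -2.5]
9.2083 0.040311668315908655
(array([0.65318018, 0.23226074]), np.float64(0.025118230080057424), 655.4118041992188, 206.62950134277344)
```

View pics/t2.png

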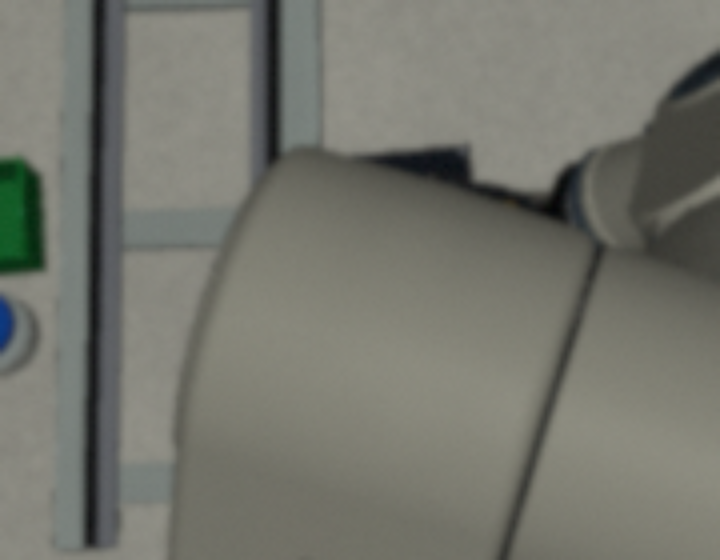

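The arm hides most of it. The pallet's far right corner shows at about full-image pixel (237,156), and the force jumped at the end, so the wall was probably reached. I'll check with that corner and the scene and wrist cameras.

```bash
python3 - <<'E'
from h import *
w=rays("top",[237,156.3],.022)[0,:2]; d=w-W; print("corner sec",d[0]*np.cos(CY)+d[1]*np.sin(CY), d[0]*np.sin(CY)-d[1]*np.cos(CY))
k=cal("wrist"); a,_=env.capture("wrist"); b,_=env.capture("scene")
for n,(i) in (("wrist",a),("scene",b)):
    r=best(n,"pallet"); 
    if r:
        v,u=np.nonzero(r["mask"]); print(n,r["score"],rect(rays(n,np.c_[u,v],.022,k if n=="wrist" else None)[:,:2]))
cv2.imwrite("pics/ws2.png",np.hstack([cv2.resize(a,(400,300)),cv2.resize(b[150:300,200:400],(400,300))]))
E
```

```text
corner sec 0.10440074381155039 0.12047388455097895
wrist 0.92 (array([0.52617987, 0.06319328]), np.float64(0.0869491386334551), 223.8013916015625, 120.18405151367188)
scene 0.7 (array([ 0.62597864, -0.25546767]), np.float64(0.7522499304672863), 231.78359985351562, 62.00322341918945)
```

View pics/ws2.png

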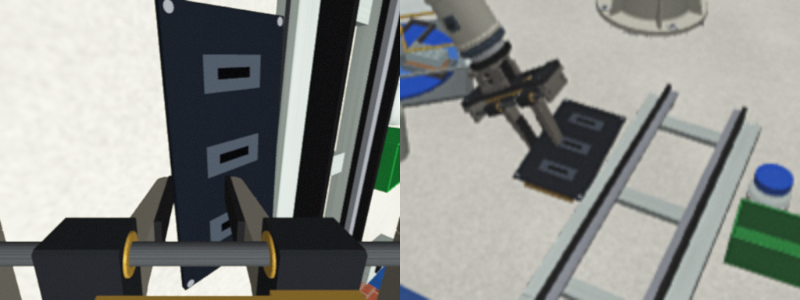

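The wrist view shows the pallet with its far-left corner on the wall and still about 0.06 rad askew. The scene view agrees. I'll push nearer the robot-side end to square it, then move the finger to mid-bay.

```bash
python3 - <<'E'
from h import *
f=np.deg2rad(35); o=.04; z=.0125
def go(X,s,z,v=.08):
    p,r=toolB(X,s,z,f,o); env.servo_line(p,r,v)
go(.0145,.16,z); go(-.055,.16,z,.15); go(-.055,.130,z); F0=env.get_wrist_force()
for s in(.125,.122,.1195,.1175):
    go(-.055,s,z,.04); F=env.get_wrist_force()-F0; print(s,np.round(F,1))
    if F[1]<-12: break
def look():
    k=cal("wrist"); env.capture("wrist"); r=best("wrist","pallet"); v,u=np.nonzero(r["mask"]); c,a,w,h=rect(rays("wrist",np.c_[u,v],.022,k)[:,:2]); d=c-W
    print("pallet sec",d[0]*np.cos(CY)+d[1]*np.sin(CY), d[0]*np.sin(CY)-d[1]*np.cos(CY),a-CY,w,h)
look()
go(-.055,.15,z); go(-.009,.15,z,.15); go(-.009,.124,z); look(); print(env.get_time())
E
```

```text
0.125 [ 0.3 -0.1 -0.7]
0.122 [ 0.6 -0.8 -1.4]
0.1195 [ 0.6 -0.1 -1.2]
0.1175 [-0.7 -0.7 -1.4]
pallet sec -0.0059095926622586194 0.061060914019093346 0.008503902599499093 217.47364807128906 123.2237777709961
pallet sec -0.003925944378161735 0.062002113915694226 0.0015198812346584288 220.12060546875 122.70304107666016
14.0333
```

```bash
python3 - <<'E'
from h import *
f=np.deg2rad(35); o=.04; X=-.005; t=np.array([-np.sin(f),-np.cos(f)])
F0=env.get_wrist_force()
for th in np.r_[0:.3:.05,.3:.86:.09]:
    e=.0043+.009*min(1,max(0,(th-.1)/.5)); q=edge(th)+e*t-[.001,0]
    p,r=toolB(X,q[0],q[1],f,o); env.servo_line(p,r,.05); F=env.get_wrist_force()-F0; print(round(th,2),np.round(q,4),np.round(F,1))
    if np.abs(F).max()>25: break
print(env.get_time(),env.get_opening())
a,_=env.capture("wrist"); b,_=env.capture("scene")
cv2.imwrite("pics/ws3.png",np.hstack([cv2.resize(a,(400,300)),cv2.resize(b[150:300,200:400],(400,300))]))
E
```

```text
0.0 [0.1165 0.0125] [ 0.6 -0.9  0.6]
0.05 [0.1167 0.0176] [ 0.1 -1.  -0.6]
0.1 [0.1165 0.0226] [-0.2 -2.4 -0.4]
0.15 [0.1156 0.0268] [-1.5 -4.8 -0.1]
0.2 [0.1143 0.0309] [-1.8 -8.3  0.2]
0.25 [0.1127 0.035 ] [ -3.1 -14.    0.5]
0.3 [0.1109 0.039 ] [ -2.2 -15.    2.6]
0.39 [0.1068 0.0458] [ -0.3 -10.    1.4]
0.48 [0.1018 0.0522] [-0.  -2.5  0.5]
0.57 [0.0959 0.0581] [ 0.1 -2.1  0.7]
0.66 [0.0898 0.0643] [-0.9 -2.1  0.8]
0.75 [0.0833 0.0709] [-1.5 -2.2  0.2]
0.84 [0.0759 0.0785] [-0.6 -2.4  0.1]
17.8 0.03990204008657633
```

View pics/ws3.png

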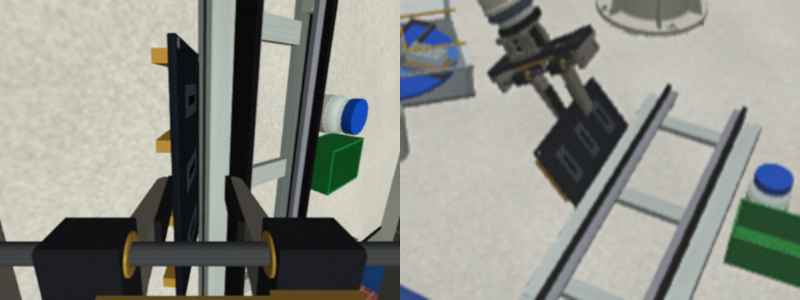

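The pallet is levered up about 50° and sits between the two fingers. In the wrist view its edge lies between them and the ribs point right. I'll pinch the plate edge.

```bash
python3 - <<'E'
from h import *
env.command_gripper(.02,20); env.command_gripper(.0,60)
print(env.get_opening(),env.get_finger_force(),env.get_eef_pos(),env.get_wrist_force())
p=env.get_eef_pos(); env.servo_line(p+[0,0,.02],None,.04); print(np.round(env.get_wrist_force(),1))
a,_=env.capture("wrist"); b,_=env.capture("scene"); print(env.get_opening(),env.get_time())
cv2.imwrite("pics/ws4.png",np.hstack([cv2.resize(a,(400,300)),cv2.resize(b[150:300,200:400],(400,300))]))
E
```

```text
0.005288279376039113 59.993281960487366 [0.52674897 0.06495324 0.09633851] [ 0.53611004 -3.06180332 -0.93012494]
[-0.4 -1.8 -3.5]
0.005329393621645802 19.5
```

View pics/ws4.png

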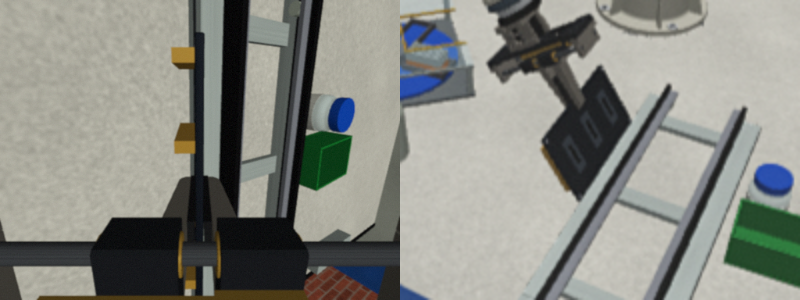

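```bash
python3 - <<'E'
from h import *
X=-.005
for s,z,f in((.05,.20,np.deg2rad(35)),(.02,.22,.25),(.0,.22,-.05),(-.03,.21,-.45)):
    p,r=tool(sec(X,s,z),f)[:2]; env.servo_line(p,r,.1)
print(env.get_opening(),env.get_time())
for L in(.06,.02,.006,.003): env.servo_line(*leanpose(zb=.003,g=.0125,lift=L,X=X),.06); print(L,np.round(env.get_wrist_force(),1))
for L in(.001,0,-.001,-.002):
    env.servo_line(*leanpose(zb=.003,g=.0125,lift=L,X=X),.02); F=env.get_wrist_force(); print(L,np.round(F,1))
    if F[2]>3: break
b,_=env.capture("scene");a,_=env.capture("top"); print(env.get_time())
cv2.imwrite("pics/ws5.png",np.hstack([cv2.resize(a[120:270,130:330],(400,300)),cv2.resize(b[150:300,200:400],(400,300))]))
E
```

```text
0.005424799741181822 22.1167
0.06 [ 0.3 -0.2 -4.3]
0.02 [ 0.4 -0.3 -4.8]
0.006 [ 0.4 -0.7 -4.4]
0.003 [ 0.1 -1.  -5.3]
0.001 [ 0.4 -0.3 -4.5]
0 [-0.3 -0.4 -4.8]
-0.001 [ 0.4 -1.6 -2.5]
-0.002 [ 0.2 -2.7  2.2]
26.3167
```

View pics/ws5.png

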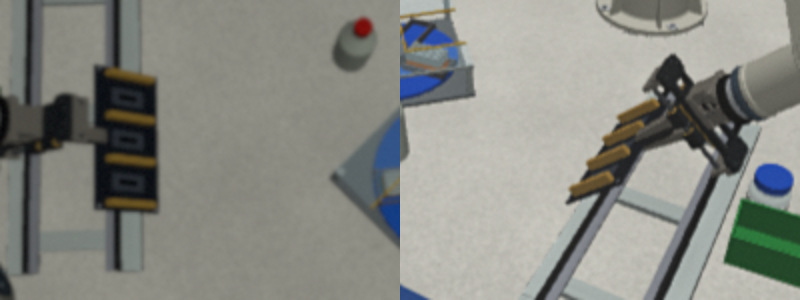

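The pallet is ribs up and leaning on the beam and strip, with its load carried there. I'll release gently, withdraw along the plate and look.

```bash
python3 - <<'E'
from h import *
for o in (.008,.012,.018,.03): env.command_gripper(o,10); env.wait(.15)
t=R.from_rotvec(env.get_tool_rot()).as_matrix()[:,2]
env.servo_line(env.get_eef_pos()-.06*t,None,.06); env.servo_line(env.get_eef_pos()+[0,.0,.15],None,.2)
p,r=sec(-.10,.08,.36),down(np.pi/2+CY); env.goto(p,r); env.wait(.3)
k=cal("wrist"); a,d=env.capture("wrist"); res=best("wrist","pallet"); P=cloud("wrist",d,k)
m=res["mask"]; q=P[m]; q=q[(q[:,2]>.0)&(q[:,2]<.15)]
S=np.c_[(q[:,:2]-W)@[np.cos(CY),np.sin(CY)],(q[:,:2]-W)@[np.sin(CY),-np.cos(CY)],q[:,2]]
np.save("/tmp/S.npy",S); np.savez("/tmp/w6.npz",a=a,m=m,d=d,k0=k[0],k1=k[1],k2=k[2])
# dominant plane by RANSAC (plate floor)
rng=np.random.default_rng(0); bn=0
for _ in range(400):
    A=S[rng.choice(len(S),3,False)]; n=np.cross(A[1]-A[0],A[2]-A[0]); 
    if np.linalg.norm(n)<1e-9: continue
    n/=np.linalg.norm(n); n*=np.sign(n[2]); h=S@n-A[0]@n; c=(np.abs(h)<.002).sum()
    if c>bn: bn,N,H=c,n,A[0]@n
print(len(S),bn,"normal",N,"tilt",np.degrees(np.arctan2(N[1],N[2])),"off",H,S.min(0),S.max(0),res["extent"],env.get_time())
v=a.copy(); v[m]=(v[m]*.7+[0,76,0]).astype(np.uint8); cv2.imwrite("pics/w6.png",a)
E
```

```text
6066 4879 normal [0.00139518 0.70567794 0.70853136] tilt 44.88439562310507 off 0.025043905756397974 [-0.11479669 -0.05773907  0.00062591] [0.08846308 0.03036744 0.09060415] [279.0, 146.8, 349.5, 275.4] 31.475
```

View pics/w6.png

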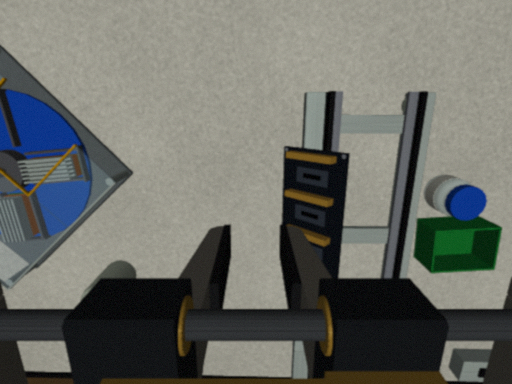

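The pallet rests stably at 45°, ribs up, with its near end at about (285–348,150) and ribs at rows 157, 198 and 239. I'll confirm the rib positions numerically, then grip the near inner rib and lift.

```bash
cat >> h.py <<'E'
def ribtool(tip,al,yaw=CY):
    l=np.array([-np.sin(yaw),np.cos(yaw),0]);t=l*np.sin(al)-np.array([0,0,np.cos(al)]);y=np.array([np.cos(yaw),np.sin(yaw),0])
    return tip-env.tips_ahead*t, R.from_matrix(np.c_[np.cross(y,t),y,t]).as_rotvec()
E
python3 - <<'E'
from h import *
z=np.load("/tmp/w6.npz"); a,m=z["a"],z["m"]; k=(z["k0"],z["k1"],z["k2"])
hsv=cv2.cvtColor(a,cv2.COLOR_BGR2HSV); tan=((hsv[...,0]>8)&(hsv[...,0]<28)&(hsv[...,1]>90)&(hsv[...,2]>90)).astype(np.uint8)
tan[:, :280]=0; tan[:,352:]=0; tan[:140]=0; tan[250:]=0
al=np.deg2rad(44.9); n2=np.array([np.sin(al),np.cos(al)]); H=.0250+.016
nb,lab,st,ce=cv2.connectedComponentsWithStats(tan)
M,Rm,t=k; o=-Rm.T@t
N=np.array([np.sin(CY)*n2[0],-np.cos(CY)*n2[0],n2[1]]); off=N[:2]@W+H
for i in range(1,nb):
    if st[i,4]<60: continue
    v,u=np.nonzero(lab==i); d=np.c_[u,v,np.ones(len(u))]@np.linalg.inv(M).T@Rm
    p=o+d*((off-N@o)/(d@N))[:,None]; q=p[:,:2]-W
    X=q@[np.cos(CY),np.sin(CY)]; s=q@[np.sin(CY),-np.cos(CY)]; al_=-s*np.cos(al)+p[:,2]*np.sin(al)
    print(st[i,4],"X",np.percentile(X,[3,50,97]),"along",np.percentile(al_,[2,98]),np.percentile(al_,[2,98]).mean())
print("pred along of centre",.0114*np.cos(al)+.0466*np.sin(al))
E
```

```text
316 X [-0.10883371 -0.104303   -0.09950409] along [0.00311772 0.08995336] 0.046535536592209555
275 X [-0.04301561 -0.03853503 -0.03356957] along [0.00369457 0.0888511 ] 0.04627283390261794
123 X [0.02183187 0.02687524 0.03208205] along [0.0487706  0.09011787] 0.06944423284277515
pred along of centre 0.040968689343686165
```

```bash
python3 - <<'E'
from h import *
al=np.deg2rad(44.9); n=np.array([np.sin(al),np.cos(al)]); u=np.array([-np.cos(al),np.sin(al)])
X=-.0385; tip=lambda h:sec(X,*(n*(.0250+h)+u*.0458))
env.command_gripper(.045,60); env.goto(*ribtool(tip(.10),al)); env.servo_line(*ribtool(tip(.03),al),.15); F0=env.get_wrist_force()
for h in(.012,.006,.003):
    env.servo_line(*ribtool(tip(h),al),.04); F=env.get_wrist_force()-F0; print(h,np.round(F,1))
    if np.linalg.norm(F)>6: break
env.command_gripper(0,60); print(env.get_opening(),env.get_finger_force())
env.servo_line(*ribtool(tip(.03),al),.05); print(env.get_opening(),np.round(env.get_wrist_force()-F0,1))
env.servo_line(*ribtool(sec(X,.0,.16),.5),.08); env.servo_line(*ribtool(sec(X,-.05,.18),0),.1); env.servo_line(*ribtool(sec(X,-.102,.16),0),.1)
print(env.get_opening(),env.get_time(),np.round(env.get_joint_positions(),2)); env.wait(.2)
b,_=env.capture("scene"); k=cal("wrist"); w,d=env.capture("wrist"); a,_=env.capture("top")
r=best("top","pallet"); 
if r: v,uu=np.nonzero(r["mask"]); print(rect(rays("top",np.c_[uu,v],.16)[:,:2]))
cv2.imwrite("pics/ws7.png",np.hstack([cv2.resize(w,(400,300)),cv2.resize(b[120:270,230:430],(400,300))]))
E
```

```text
0.012 [-0.3 -0.7  0.1]
0.006 [ 0.9 -0.1  0.7]
0.003 [-0.1  0.   0.6]
0.009135896053175194 60.00048637390137
0.009383698841649118 [ 0.2 -0.3 -4.9]
0.009481640737844618 38.7583 [ 0.44  0.28  1.87 -0.    0.99  0.41]
(array([0.52091736, 0.20185056]), np.float64(0.0391315611124321), 219.270263671875, 79.68402099609375)
```

View pics/ws7.png

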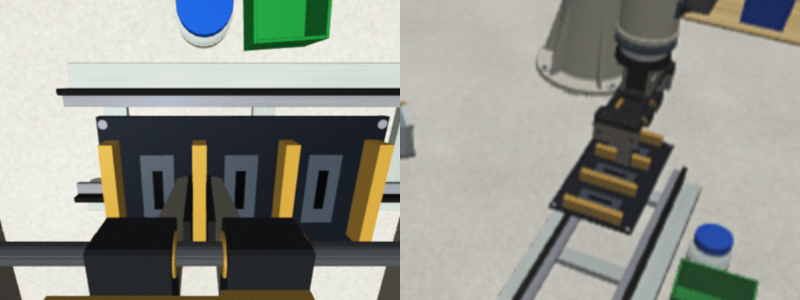

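The pallet hangs level on the near inner rib, its left edge at about row 116/300 of the half-size wrist view. I'll measure how well it is centred before lowering.

```bash
python3 - <<'E'
from h import *
k=cal("wrist"); w,d=env.capture("wrist"); g=cv2.cvtColor(w,6).astype(float)
print("cam",-k[1].T@k[2], "eef",env.get_eef_pos())
cols=[c for c in range(145,470,12)]; pts=[]
for c in cols:
    col=g[125:175,c]; i=np.argmin(np.diff(cv2.blur(col[:,None],(1,3))[:,0])); pts.append((c,125+i+.5))
pts=np.array(pts)
for z in(.157,.151):
    p=rays("wrist",pts,z,k)[:,:2]-W; X=p@[np.cos(CY),np.sin(CY)]; s=p@[np.sin(CY),-np.cos(CY)]
    m=np.abs(s-np.median(s))<.004; f=np.polyfit(X[m],s[m],1); print(z,"s",np.median(s),"slope",f[0],"s at X=-.005",np.polyval(f,-.005),m.sum())
r=best("wrist","pallet"); v,u=np.nonzero(r["mask"]); p=rays("wrist",np.c_[u,v],.157,k)[:,:2]-W; print(np.percentile(p[:,0],[.3,99.7]),d[160:175,130:140].mean())
# strips as now seen at z=.057: left strip rows
for c in (100,300,450):
    col=g[60:145,c]; dd=np.diff(cv2.blur(col[:,None],(1,3))[:,0]); i=np.argsort(-np.abs(dd))[:6]; q=rays("wrist",np.c_[np.full(6,c),60+i+.5],.057,k)[:,:2]-W; print(c,[(round(float(x@[np.sin(CY),-np.cos(CY)]),4),round(e,0)) for x,e in zip(q,dd[i])])
E
```

```text
cam [0.48692436 0.31016047 0.33069343] eef [0.48894725 0.23031987 0.1681305 ]
0.157 s -0.158148503277398 slope -0.00043015989085586683 s at X=-.005 -0.15815002401999367 28
0.151 s -0.15733428447198466 slope -0.0004301598908562324 s at X=-.005 -0.15733536197505682 28
[-0.11912909  0.10734856] 0.17471316
100 [(-0.1753, np.float64(-67.0)), (-0.1761, np.float64(-55.0)), (-0.1744, np.float64(-48.0)), (-0.1675, np.float64(45.0)), (-0.1667, np.float64(43.0)), (-0.1684, np.float64(25.0))]
300 [(-0.1753, np.float64(-66.0)), (-0.1762, np.float64(-52.0)), (-0.1667, np.float64(46.0)), (-0.1676, np.float64(46.0)), (-0.1745, np.float64(-46.0)), (-0.1659, np.float64(26.0))]
450 [(-0.1754, np.float64(-67.0)), (-0.1745, np.float64(-56.0)), (-0.1676, np.float64(44.0)), (-0.1762, np.float64(-44.0)), (-0.1668, np.float64(44.0)), (-0.1659, np.float64(24.0))]
```

```bash
python3 - <<'E'
from h import *
X=-.0385; F0=env.get_wrist_force()
env.servo_line(*ribtool(sec(X,-.107,.10),0),.1); env.servo_line(*ribtool(sec(X,-.107,.066),0),.06)
for z in(.062,.060,.058,.0565,.0555,.0545,.0535,.0525,.0515):
    env.servo_line(*ribtool(sec(X,-.107,z),0),.02); F=env.get_wrist_force()-F0; print(z,np.round(F,1))
    if F[2]>4: break
w,d=env.capture("wrist"); b,_=env.capture("scene"); print(env.get_time())
cv2.imwrite("pics/ws8.png",np.hstack([cv2.resize(w,(400,300)),cv2.resize(b[120:270,230:430],(400,300))]))
E
```

```text
0.062 [ 0.8 -0.5 -1.2]
0.06 [ 0.7 -1.  -1.1]
0.058 [ 0.3 -0.4 -0.9]
0.0565 [ 0.7  0.1 -1.2]
0.0555 [ 0.7  0.5 -1.8]
0.0545 [-0.8 -1.   2. ]
0.0535 [-3.7 -2.1 15. ]
42.675
```

View pics/ws8.png

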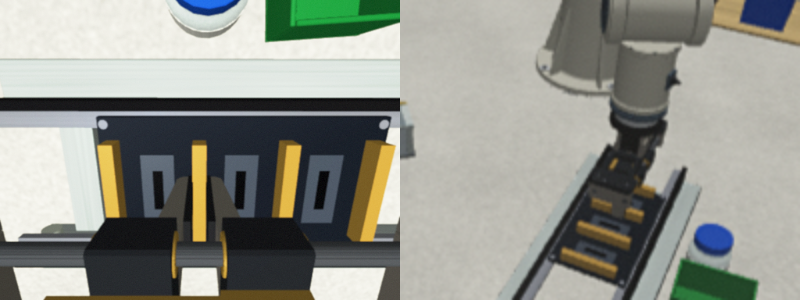

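```bash
python3 - <<'E'
from h import *
env.command_gripper(.02,10); env.command_gripper(.04); X=-.0385
env.servo_line(*ribtool(sec(X,-.107,.12),0),.1); env.goto([.42,.2,.42],down(np.pi/2+CY)); env.wait(.2)
k=cal("wrist"); w,d=env.capture("wrist"); r=best("wrist","pallet"); v,u=np.nonzero(r["mask"]); print("pallet",r["score"],rect(rays("wrist",np.c_[u,v],.051,k)[:,:2]))
cv2.imwrite("/tmp/w9.png",w); np.savez("/tmp/w9.npz",a=w,k0=k[0],k1=k[1],k2=k[2])
env.goto([.40,-.30,.46],down(np.pi/4)); env.wait(.2); print(env.get_joint_positions().round(2))
k=cal("wrist"); w,d=env.capture("wrist"); cv2.imwrite("pics/w10.png",w); np.savez("/tmp/w10.npz",a=w,d=d,k0=k[0],k1=k[1],k2=k[2])
P=cloud("wrist",d,k)
for q,z in(("module0",.06),("knob",.108),("dispenser",.075),("carousel",.034)):
    for r in env.trace("wrist",q)[:4]:
        v,u=np.nonzero(r["mask"]); print(q,round(r["score"],2),len(u),r["extent"],rect(rays("wrist",np.c_[u,v],z,k)[:,:2]),np.median(P[r["mask"]],0).round(3))
print(env.get_time())
E
```

```text
pallet 0.82 (array([0.52255957, 0.23103406]), np.float64(0.02358882451970068), 224.48524475097656, 119.81208801269531)
[-0.65  0.01  1.55  0.    1.59 -1.43]
module0 0.62 673 [263.1, 142.5, 290.9, 186.4] (array([ 0.45456717, -0.28295071]), np.float64(-1.4555797555282028), 75.46015930175781, 42.03400421142578) [ 0.452 -0.29   0.057]
knob 0.76 3178 [223.9, 127.3, 288.6, 215.3] (array([ 0.42445892, -0.32090198]), np.float64(-0.8123727228676154), 151.23202514648438, 112.90005493164062) [ 0.411 -0.327  0.021]
carousel 0.77 3113 [222.3, 127.7, 289.2, 214.0] (array([ 0.43553168, -0.33292529]), np.float64(-0.7767427566966365), 173.56631469726562, 129.71871948242188) [ 0.411 -0.326  0.021]
48.3167
```

View pics/w10.png

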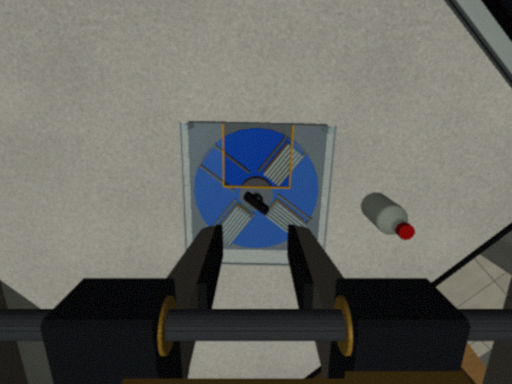

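The wrist view shows the dispenser: window corners at about (223,187) and (291,188), knob centre at about (256,203) with its bar running upper left to lower right. There are modules at (283,163), (237,225) and (290,215), and the upper-left pocket is empty. I'll fit these precisely.

```bash
python3 - <<'E'
from h import *
z=np.load("/tmp/w10.npz"); a,d=z["a"],z["d"]; k=(z["k0"],z["k1"],z["k2"]); hsv=cv2.cvtColor(a,cv2.COLOR_BGR2HSV)
sub=np.zeros(a.shape[:2],bool); sub[115:262,180:338]=1
yel=(hsv[...,0]>10)&(hsv[...,0]<30)&(hsv[...,1]>130)&(hsv[...,2]>120)&sub
v,u=np.nonzero(yel); 
# rear edge: rows ~187
m=(v>182)&(v<193)&(u>228)&(u<286); q=rays("wrist",np.c_[u[m],v[m]],.075,k)[:,:2]
l=(np.abs(u-223)<4)&(v<183); r=(np.abs(u-291)<5)&(v<183)
ql=rays("wrist",np.c_[u[l],v[l]],.075,k)[:,:2]; qr=rays("wrist",np.c_[u[r],v[r]],.075,k)[:,:2]
def line(p): vx,vy,x,y=cv2.fitLine(p.astype(np.float32),2,0,.01,.01)[:,0]; return np.array([x,y]),np.arctan2(vy,vx)
print("rear",m.sum(),line(q),"left",l.sum(),line(ql),"right",r.sum(),line(qr))
g=a.max(2); kn=(g<45)&sub; kn[:188]=0; kn[218:]=0; kn[:,:240]=0; kn[:,274:]=0
nb,lab,st,ce=cv2.connectedComponentsWithStats(kn.astype(np.uint8)); i=1+np.argmax(st[1:,4]); v,u=np.nonzero(lab==i); print("knob",st[i],rect(rays("wrist",np.c_[u,v],.108,k)[:,:2]))
# disc (blue) circle fit at z=.02..
b=(hsv[...,0]>100)&(hsv[...,0]<130)&(hsv[...,1]>120)&sub; v,u=np.nonzero(b); h=cv2.convexHull(rays("wrist",np.c_[u,v],.02,k)[:,:2].astype(np.float32)*1000); print("disc",cv2.minEnclosingCircle(h),cv2.fitEllipse(h))
cv2.imwrite("pics/c11.png",cv2.resize(a[115:270,175:340],None,fx=4,fy=3.8))
E
```

```text
rear 29 (array([ 0.44926667, -0.34678409], dtype=float32), np.float32(0.7878342)) left 47 (array([ 0.34712172, -0.3295302 ], dtype=float32), np.float32(-0.7984134)) right 49 (array([ 0.4452978, -0.2516787], dtype=float32), np.float32(-0.80722326))
knob [244 192  25  23 295] (array([ 0.46347888, -0.35681839]), np.float64(0.14124507604912373), 52.761043548583984, 25.17621612548828)
disc ((489.80487060546875, -391.10321044921875), 166.23110961914062) ((495.9698791503906, -395.14080810546875), (270.7773132324219, 351.4344787597656), 42.33311462402344)
```

View pics/c11.png

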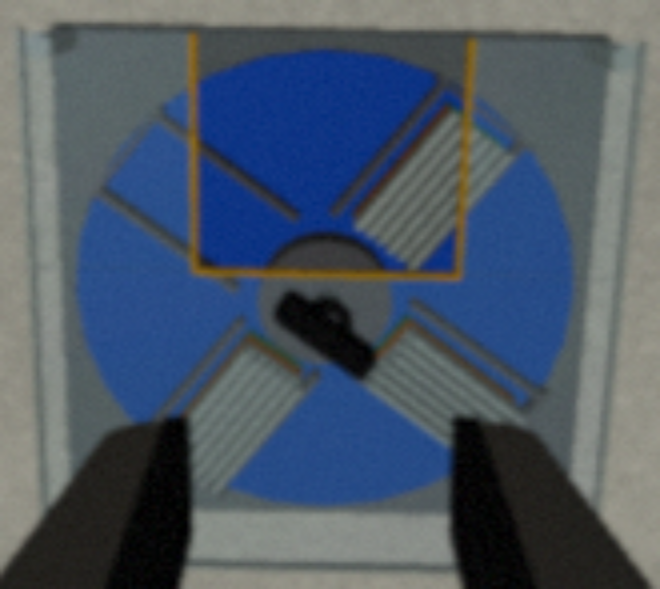

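The zoomed crop gives the same layout, with the upper-right module about 36° clockwise of the window. The carousel needs +0.63 rad first, then quarter turns. I'll turn the knob.

```bash
cat >> h.py <<'E'
WA=2.339; AX=np.array([.4665,-.363]); wv=np.array([np.cos(WA),np.sin(WA)])
def turn(y0,dy,tipz=.087,F=15):
    "grip the knob with closing line at yaw y0 and turn it by dy"
    P=lambda z:np.r_[AX,z+env.tips_ahead]
    env.command_gripper(.05,F); env.goto(P(.15),down(y0)); F0=env.get_wrist_force(); env.servo_line(P(tipz),None,.1)
    env.command_gripper(0,F); print("knob",env.get_opening(),np.round(env.get_wrist_force()-F0,1))
    n=int(np.ceil(abs(dy)/.3))
    for i in range(1,n+1): env.servo_line(P(tipz),down(y0+dy*i/n)); 
    print("turned",np.round(env.get_wrist_force()-F0,1),np.round(env.get_torque(),2)); env.command_gripper(.05); env.servo_line(P(.15),None,.15)
def hover(z=.42,back=.06):
    "look at the window from the robot side"
    p=AX+wv*(.08-.0)+wv*back*0; env.goto(np.r_[p-wv*.06,z],down(WA-np.pi/2)); env.wait(.15)
    k=cal("wrist"); a,d=env.capture("wrist"); return k,a,d
E
python3 - <<'E'
from h import *
turn(.141-np.pi/2,.627)
k,a,d=hover(.36)
for q,z in(("module0",.06),):
    for r in env.trace("wrist",q)[:4]:
        v,u=np.nonzero(r["mask"]); c,an,w,h=rect(rays("wrist",np.c_[u,v],z,k)[:,:2]); print(q,round(r["score"],2),r["extent"],c,an,w,h,"rad",(c-AX)@wv,"tan",(c-AX)@[-wv[1],wv[0]])
cv2.imwrite("pics/w12.png",a); np.savez("/tmp/w12.npz",a=a,d=d,k0=k[0],k1=k[1],k2=k[2]); print(env.get_time())
E
```

```text
knob 0.014298978765657505 [-1.1 -1.   1. ]
turned [ 3.3 -4.9 -0.8] [-1.01 -0.35 -0.33]
module0 0.84 [245.1, 93.9, 268.8, 147.4] [ 0.41219717 -0.30387921] -0.7846135961403107 72.80864715576172 36.90181350708008 rad 0.08024932682748345 tan -0.002027335470770131
55.9917
```

View pics/w12.png

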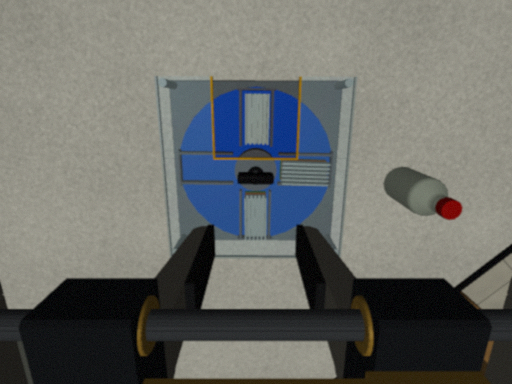

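The carousel is aligned: one module in the window at (257,119), the others at (305,174) and (256,215). Picking the first.

```bash
cat >> h.py <<'E'
PC=np.array([.522,.2313]); PY=.025; T=np.array([0,0,env.tips_ahead])
def bay(k): return PC+.066*k*np.array([np.cos(PY),np.sin(PY)])
def find(k,z=.06):
    r=best("wrist","module0"); v,u=np.nonzero(r["mask"]); c,an,w,h=rect(rays("wrist",np.c_[u,v],z,k)[:,:2])
    print("module",round(r["score"],2),c,an,w,h,"rad",(c-AX)@wv,"tan",(c-AX)@[-wv[1],wv[0]]); return c,an,r
def pick(c,an,zt=.0395):
    y=an+np.pi/2
    env.command_gripper(.056,25); env.goto(np.r_[c,.13]+T,down(y)); env.servo_line(np.r_[c,zt]+T,None,.1); F0=env.get_wrist_force()
    env.command_gripper(.0,30); print("grip",env.get_opening()); env.servo_line(np.r_[c,.06]+T,None,.05); env.servo_line(np.r_[c,.22]+T,None,.2)
    print(env.get_opening(),np.round(env.get_wrist_force()-F0,1))
def place(k,zt=.0705):
    b=bay(k); env.goto(np.r_[b,.22]+T,down(PY)); env.servo_line(np.r_[b,zt+.03]+T,None,.15); F0=env.get_wrist_force(); env.servo_line(np.r_[b,zt+.003]+T,None,.04)
    for dz in(.0015,.0005,-.0005,-.0015):
        env.servo_line(np.r_[b,zt+dz]+T,None,.02); F=env.get_wrist_force()-F0
        if F[2]>2.5: break
    print("place",dz,np.round(F,1)); env.command_gripper(.046); env.servo_line(np.r_[b,.14]+T,None,.12); print(env.get_time())
E
python3 - <<'E'
from h import *
pick(np.array([.4120,-.3040]),-.80); place(1)
turn(.768-np.pi/2,np.pi/2)
k,a,d=hover(.36); find(k); cv2.imwrite("pics/w13.png",a); print(env.get_time())
t,_=env.capture("top"); cv2.imwrite("/tmp/t13.png",t)
cv2.imwrite("pics/wt13.png",np.hstack([cv2.resize(a[60:260,130:370],(400,333)),cv2.resize(t[100:250,120:300],(400,333))]))
E
```

```text
grip 0.03545743489453752
0.036050215790409075 [-0.8  1.9 -2.1]
place -0.0005 [-2.9 -1.2  8.6]
65.8583
knob 0.0136753184940551 [ 2.  -2.9 -0.8]
turned [ 6.2 -3.6 -1.1] [-0.57 -0.77  0.02]
module 0.66 [ 0.41307162 -0.30488049] -0.834465308585504 72.86073303222656 36.88256072998047 rad 0.07892163779527195 tan -0.0019604702989803324
74.5
```

View pics/wt13.png

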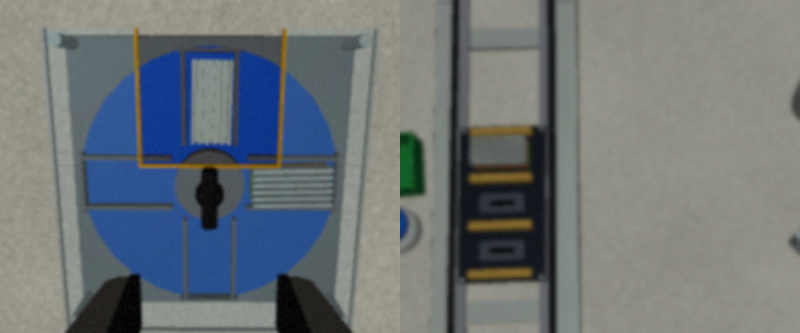

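The first module sits in the far bay. The second is in the window, the third is in the right-hand pocket, and the other two pockets are empty. Next two.

```bash
python3 - <<'E'
from h import *
pick(np.array([.4128,-.3048]),-.82); place(0)
turn(WA-np.pi*1.5,np.pi/2)
k,a,d=hover(.36); c,an,r=find(k); print(env.get_time())
t,_=env.capture("top")
cv2.imwrite("pics/wt14.png",np.hstack([cv2.resize(a[60:260,130:370],(400,333)),cv2.resize(t[100:250,120:300],(400,333))]))
E
```

```text
grip 0.036049594588604954
0.03595647566423878 [ 0.2  0.3 -1.5]
place -0.0005 [-3.5 -1.4 11.8]
84.3583
knob 0.013805697757842045 [1.7 2.8 2.5]
turned [ 1.9 -4.2  2.7] [-0.88 -0.13 -0.  ]
module 0.71 [ 0.41040219 -0.30685083] -0.8027471931607151 71.25187683105469 37.91610336303711 rad 0.07935949159409832 tan 0.0013283573519025777
93.5417
```

View pics/wt14.png

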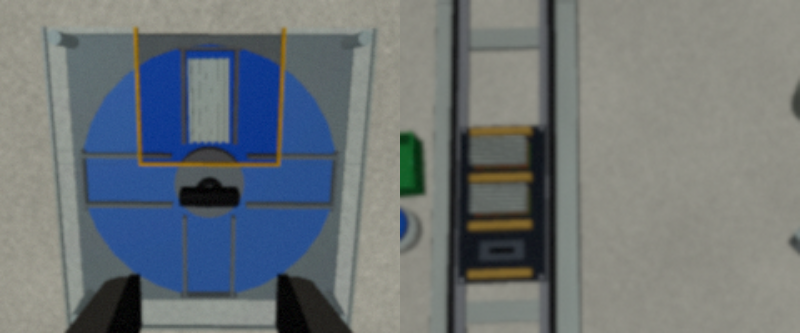

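Two modules are placed in the far and middle bays, and the last one is in the window.

```bash
python3 - <<'E'
from h import *
pick(np.array([.4104,-.3066]),-.803); place(-1)
env.goto([.40,.2,.42],down(np.pi/2+CY)); env.wait(.3)
k=cal("wrist"); w,_=env.capture("wrist"); ex=np.array([np.cos(PY),np.sin(PY)]); ey=np.array([-ex[1],ex[0]])
for r in env.trace("wrist","module0")[:5]:
    v,u=np.nonzero(r["mask"]); c,an,W_,h=rect(rays("wrist",np.c_[u,v],.091,k)[:,:2]); print(round(r["score"],2),c,"pallet-rel",((c-PC)@ex).round(4),((c-PC)@ey).round(4),an-PY-np.pi/2,W_,h)
r=best("wrist","pallet"); v,u=np.nonzero(r["mask"]); print("pallet",rect(rays("wrist",np.c_[u,v],.051,k)[:,:2]),r["extent"])
e=np.array(r["extent"]).astype(int); t,_=env.capture("top")
cv2.imwrite("pics/fin.png",np.hstack([cv2.resize(w[max(0,e[1]-30):e[3]+30,e[0]-50:e[2]+60],(400,400)),cv2.resize(t[100:250,120:300],(400,400))])); print(env.get_time())
E
```

```text
grip 0.035970546368709416
0.03562144787892387 [-0.8  0.2 -2.9]
place -0.0005 [-4.  -1.9 12. ]
103.3667
0.81 [0.44990729 0.22712437] pallet-rel -0.0722 -0.0024 -3.13984544277234 75.10569763183594 45.490821838378906
0.56 [0.57819458 0.23141351] pallet-rel 0.0562 -0.0013 -3.1447931841199757 71.5358657836914 58.00655746459961
pallet (array([0.52242072, 0.2309601 ]), np.float64(0.010649167686737737), 222.4439239501953, 119.70500183105469) [238.2, 157.4, 304.2, 268.7]
105.2667
```

View pics/fin.png

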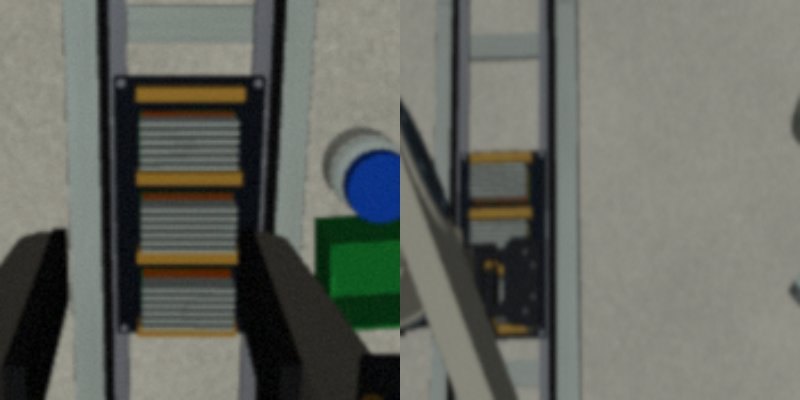

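All three modules stand in the bays between the ribs and the pallet lies between the strips. I'll move the arm clear for one unobstructed check from above before handing in.

```bash
python3 - <<'E'
from h import *
env.goto([.30,-.25,.35],down(0)); env.wait(1.)
t,_=env.capture("top"); ex=np.array([np.cos(PY),np.sin(PY)]); ey=np.array([-ex[1],ex[0]])
for r in env.trace("top","module0")[:5]:
    v,u=np.nonzero(r["mask"]); c,an,W_,h=rect(rays("top",np.c_[u,v],.091)[:,:2]); print("mod",round(r["score"],2),((c-PC)@ex).round(4),((c-PC)@ey).round(4),an-PY,W_,h)
hsv=cv2.cvtColor(t,cv2.COLOR_BGR2HSV); tan=((hsv[...,0]>8)&(hsv[...,0]<28)&(hsv[...,1]>90)).astype(np.uint8); tan[:, :145]=0; tan[:,190:]=0; tan[:130]=0; tan[260:]=0
nb,lab,st,ce=cv2.connectedComponentsWithStats(tan)
for i in range(1,nb):
    if st[i,4]<25: continue
    v,u=np.nonzero(lab==i); c,an,W_,h=rect(rays("top",np.c_[u,v],.067)[:,:2]); print("rib",((c-PC)@ex).round(4),((c-PC)@ey).round(4),round(an-PY,3),W_,h)
# finned tops by brightness between ribs
g=(hsv[...,1]<60)&(hsv[...,2]>85); 
cv2.imwrite("pics/fin2.png",cv2.resize(t[140:240,130:220],None,fx=6,fy=6))
r=best("top","pallet"); v,u=np.nonzero(r["mask"]); print("pallet",rect(rays("top",np.c_[u,v],.051)[:,:2])); print(env.get_time())
E
```

```text
mod 0.9 -0.0686 -0.0076 -1.5586370653350743 76.109130859375 41.05521011352539
mod 0.88 0.0597 -0.0082 1.5403340502410896 81.23369598388672 46.207176208496094
mod 0.84 -0.0027 -0.0071 -1.5491246908461775 77.13317108154297 40.42618942260742
mod 0.32 0.1123 -0.0147 0.006564686137081742 618.5875854492188 197.54942321777344
rib 0.0957 -0.002 1.541 85.8185806274414 12.688817024230957
rib 0.0376 -0.0011 1.539 87.986328125 28.042871475219727
rib -0.0288 -0.0015 1.538 87.11621856689453 24.41957664489746
rib -0.0997 -0.0017 1.538 86.3594741821289 14.92537784576416
pallet (array([0.52125055, 0.2298689 ]), np.float64(0.02130464373630736), 225.6082000732422, 124.42182159423828)
108.125
```

View pics/fin2.png

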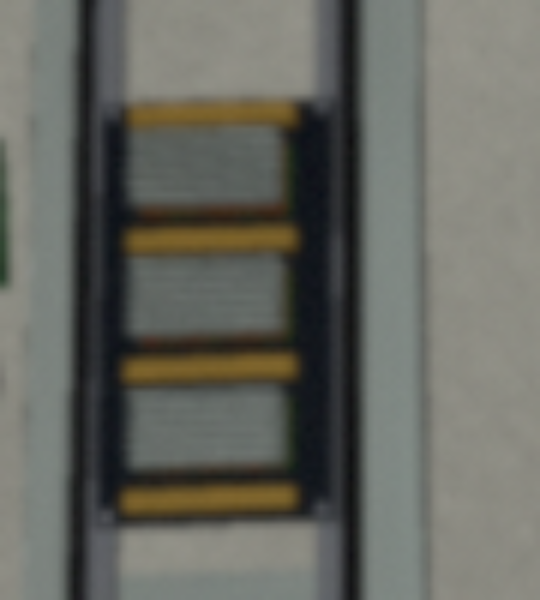

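In this view the ribs frame each module, but their visible sides bias the masks. I'll project the ideal module tops into the picture and compare.

```bash
python3 - <<'E'
from h import *
t,_=env.capture("top"); ex=np.array([np.cos(PY),np.sin(PY)]); ey=np.array([-ex[1],ex[0]])
C=PC+(-.002)*ex-.0017*ey; K=cal("top"); print("cam",-K[1].T@K[2])
hsv=cv2.cvtColor(t,cv2.COLOR_BGR2HSV); x0,y0,f=130,140,6
big=cv2.resize(t[y0:240,x0:220],None,fx=f,fy=f,interpolation=cv2.INTER_CUBIC)
for k in(-1,0,1):
    b=C+.066*k*ex
    q=proj("top",[np.r_[b+i*.038*ey+j*.018*ex,.091] for i,j in((1,1),(1,-1),(-1,-1),(-1,1))],K)
    cv2.polylines(big,[((q-[x0,y0]+.5)*f).astype(np.int32)],True,(0,0,255),1)
    lo=proj("top",np.r_[b,.091],K)[0]; m=np.zeros(t.shape[:2],bool); m[int(lo[1])-9:int(lo[1])+10,int(lo[0])-17:int(lo[0])+18]=1
    m&=(hsv[...,2]>75)&(hsv[...,1]<50); v,u=np.nonzero(m); p=rays("top",np.c_[u,v],.091,K)[:,:2].mean(0)-b; print(k,m.sum(),(p@ex).round(4),(p@ey).round(4))
for k in(-1.5,-.5,.5,1.5):
    b=C+.066*k*ex; q=proj("top",[np.r_[b+i*.042*ey+j*.005*ex,.067] for i,j in((1,1),(1,-1),(-1,-1),(-1,1))],K)
    cv2.polylines(big,[((q-[x0,y0]+.5)*f).astype(np.int32)],True,(0,255,0),1)
cv2.imwrite("pics/fin3.png",big)
E
```

```text
cam [ 0.28053345 -0.0129924   1.31746366]
-1 335 -0.0002 -0.0035
0 327 0.0 -0.0025
1 310 -0.0004 -0.0022
```

View pics/fin3.png

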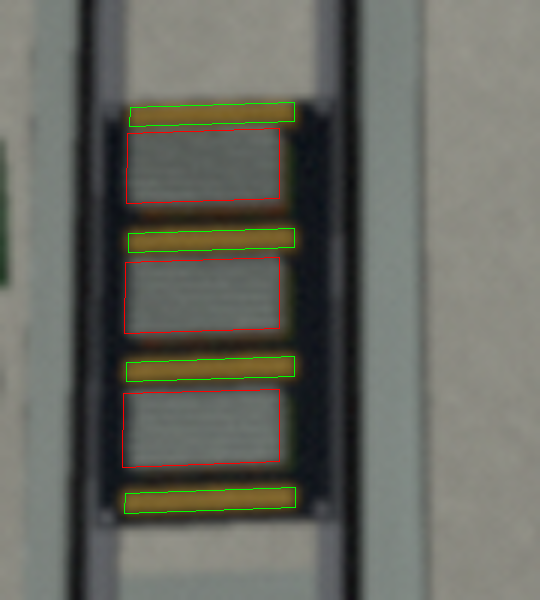

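The outlines match. The modules are within about 0.5 mm across the bays and 2–3.5 mm along the ribs, and the pallet is square on the rails. Handing in.

```bash
python3 -c "
from bench import env
print(env.get_time()); print(env.finish_job())"
```

```text
108.175
the job is handed in; nothing more can be done
None
```

The pallet is turned over and lies ribs up, squarely on the rails, with all three modules upright in their own bays to within about 3.5 mm of centre; I handed the job in at 108 s and have no verdict back.

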